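Clip the filter cassette into the bench fume extractor

TASK

Fit the blue filter cassette into the grey bench fume extractor: hook its thin metal tongue fully under the aluminium retaining lip until you lightly feel the stop, then swing the other edge down until the orange spring catch snaps over it and the cassette lies flat and fully home, and let go. Work gently, never forcing it, and leave the other things on the bench where they are.

Things in the scene. Friction and masses are not known exactly. Their poses are not given: they have to be found in the camera images.
- casing: Grey fume extractor, 260 x 180 x 40 mm, fixed. Origin on the bench under the middle of the seat (box spans x -100 to +160 mm). Its top, z = 40 mm, is the seat floor. On it an aluminium bezel (lip, stop, rails, catch) is clamped, shifted as one by an UNMEASURED amount, up to 20 mm either way along the casing's x; clamped, it does not give. Other bezel sizes are nominal, in the casing's frame.
- lip (a point): Nominal middle of the lip's free edge, underside: (-53, 0, 51) mm on the casing; the true one is up to 20 mm off along x. The lip is 130 mm wide, 4 mm thick, its underside 11 mm above the seat floor. It reaches 12 mm from the free edge towards -x to the hidden stop face (nominal x = -65 mm), against which the tongue must go. The bezel is thin: it bears up to 18 N from the cassette.
- seat (a point): Nominal middle of the seat floor, (0, 0, 40) mm on the casing. Side rails 8 mm high, inner faces at y = +-53 mm. At the +x end a bar 7 mm high, inner face at nominal x = +66.5 mm (1.5 mm play for the seated cassette), with a gap in the middle for the catch. The deck beyond x = +105 mm carries a knob 12 mm high and a copper cup.
- catch (a joint): Orange spring catch, 30 mm wide, at the bezel's +x end; slides along +x: 0 = sprung out (at rest, also when snapped over the cassette), 0.008 m = fully back. 3 N preload, 0.4 N per mm. Round nose, 6 mm thick, reaches in to nominal x = +61 mm, underside 12 mm and top 18 mm above the seat floor. The cassette's sloped edge, pressed down with about 4 to 10 N, pushes it back.
- cassette: Loose blue filter cassette, about 0.28 kg, 130 x 100 mm. Origin: centre of underside, z up. Aluminium tongue, 5 mm thick, x = -65 to -47 mm; blue frame 10 mm thick, x = -47 to +65 mm; its +x end slopes from x = +60 mm (underside) to +65 mm (top). Yellow rib: see rib. Seated, its axes agree with the casing's and its underside is on the seat floor.
- tongue (a point): Middle of the lower edge of the tongue's free end: (-65, 0, 0) mm in the cassette's frame. With this edge 0 to 2 mm above the floor the tongue goes fully under the lip at 17 degrees of tilt or less (+x edge up); at 16 to 17 degrees the +x edge passes above the catch, even with the tongue still 4 mm short of the lip.
- rib (a point): Middle of the top of the yellow upright grip rib, (20, 0, 52) mm in the cassette's frame. The rib is 12 mm thick along x, 64 mm long along y, from z = 10 to 52 mm. Held with the fingertips 22 mm or more above the cassette's underside, open fingers clear the catch.
- tin: Bystander: small open copper cup, 38 mm across, 28 mm high, on the casing's deck; origin at its underside.
- tee: Bystander: copper pipe tee, 60 x 30 mm, 20 mm high, lying on the bench.
- glue: Bystander: white glue bottle, 40 mm across, 100 mm tall.
- tape: Bystander: roll of paper tape, 90 mm across, 24 mm high.
- driver: Bystander: red screwdriver lying on the bench, origin near its middle.
- brush: Bystander: wooden brush lying on the bench, origin near its middle.
- mug: Bystander: blue mug, 80 mm across, 90 mm high.

How it is judged (in metres and radians):
On the way:
1. the tongue is down below the lip's underside at the lip end of the seat, the cassette still tilted (x of tongue in the frame of casing between -0.088 and -0.044 m and z of tongue in the frame of casing between 0.036 and 0.047 m and y of tongue in the frame of casing between -0.006 and 0.006 m and angle between cassette's own z axis and vertical above 0.06 rad), for 0.1 s.
At the end, for the whole second after the job is handed in: The cassette lies flat (tilt under 0.03 rad), at most 1.5 mm off the seat floor, square to the extractor (0.06 rad), centred (5 mm across, 23 mm along, for the bezel's shift), the catch sprung back over it (under 1.5 mm from rest); released and at rest (angle between cassette's own z axis and vertical below 0.03 rad and angle between the x axis of cassette and the x axis of casing, either way round below 0.06 rad and z of cassette in the frame of casing between 0.0375 and 0.0415 m and x of cassette in the frame of casing between -0.023 and 0.023 m and y of cassette in the frame of casing between -0.005 and 0.005 m and value of joint catch below 0.0015 m and linear speed of cassette below 0.01 m/s); the robot touches nothing.
It fails at once if the cassette is forced against the extractor with more than 18 N (contact force between cassette and casing above 18 N).
It fails at once if the gripper or arm presses on the extractor with more than 25 N (contact force between any of the fingers, the arm and casing above 25 N).
It fails at once if a bystander is moved more than 30 mm (distance of any of tin, tee, glue, tape, driver, brush, mug from where it was at the start of the episode above 0.03 m).
It also fails if it takes over 48 s, if anything falls off the work surface, if the arm or the gripper's body presses on something with over 40 N, if the wrist force passes 120 N, or if a joint passes its speed limit or range.

ROBOT

A 6-joint arm with a two-finger parallel gripper is mounted at the origin on the work surface. World frame = base frame: x ahead of the robot, y to its left, z up, the work surface at z = 0. Lengths are in m, angles in degrees, forces in N, time in s.
With the tool pointing down it reaches from about 0.3 to 0.75 m from the base axis. Payload 8.5 kg.
Tool frame: the origin (TCP) lies between the finger pads; the fingertips stand 19 mm ahead of it and the grasp point (between the pads) is the TCP; z points along the fingers, y is the line along which they close (so a half turn about z gives the same grasp; the last joint's range is limited). The gripper opens to 85 mm and grips with 20 to 120 N. Pads are 22 mm wide; open, the fingers measure 114 mm over their backs; the gripper's body (76 mm by 85 mm) begins 54 mm behind the grasp point. The pads swing forward as they close: fully open they stand 13 mm farther back than shut.
Start: joints at [52.981, 21.807, 74.336, -0, 83.858, -12.336], TCP at [0.23, 0.5, 0.25] pointing down, gripper open.
Joint ranges: [-178.18, 178.18], [-50.72, 133.34], [12.68, 142.11], [-81.47, 261.47], [9.98, 163.14], [-165.26, 165.26]. Speed limits (degrees/s): [136.94, 136.94, 180, 180, 180, 180].

INTERFACE

Orientations are given as a 3x3 rotation matrix whose columns are the frame's x, y, z axes.
In Python, from rig import env, optics gives the robot as it stands.
- The arm moves only by the tool arm_command, never from a script. Its argument "commands" is one flat list of numbers, 7 for each row, row after row: the closure, from -1 (fully open) to 1 (shut), so that 0 is half open, then the shift along the tool's x, y, z as a fraction of full scale, then the turn, a rotation vector about the tool's x, y, z as a fraction of full scale. A call has 1 to 12 rows; each row is the pose to reach, as a shift and turn from the pose commanded when the call began, along the tool's axes at that moment; what a row does not reach only later rows make up. Full scale, the value 1, is 500 mm for a shift and 120 degrees for a turn. A row lasts 1/12 s, in which the tool goes at most 41.7 mm and 7.16 degrees, less where a joint would pass 70% of its speed; a pose out of reach is approached as far as the arm can. A call with a number of a shift or a turn outside -1 to 1 is refused whole. A call with a gripper value outside its range is refused whole. The fingers move at their own pace and stop on an object; "newtons" is the grip in N (left out, the last holds). Time passes only in rows, so rows that repeat a pose let the fingers close. It gives the time, the measured TCP pose, the force, the opening and the grip force at its end, in the units of the state.
- env.observe(): the state, without advancing time (a new reading comes with each control period).
- optics.get_image(name): name is "side" or "top"; returns a dict with "image" (480x640x3 uint8, red, green, blue), "intrinsics" (3x3 intrinsics, pixels), "k1" (the pictures are not rectified: a ray, as slopes to the right and down, at radius r is drawn at 1 + k1 r^2 times it, then the intrinsics apply), "origin" and "orientation" of the camera in the world. Camera axes: x right, y down, z forward; pixel columns grow to the right and rows downward; lengths in m; the calibration is good to about 2 mm. A picture is of the moment at which its call begins. There is no depth.
- env.close_job(): hands the job in; it is judged then, once.
The state is a dict: "time_s": time; "q": joint angles; "qvel": joint speeds; "joint_efforts": joint torques, N m; "position": TCP position; "tool_rot": TCP orientation; "ft_force": force on the tool from outside, world axes, zero at the start; "wrist_torque": the same for the moment, N m; "grip_width": finger opening in m; "gripper_force": force on a finger pad.
Only numpy, scipy, OpenCV 4.12 (cv2) and the standard library are available. Lean on these libraries where they do the work, as an engineer would, in place of code of your own. Each camera call takes 0.05 s, during which the arm holds its last target. There are 200 camera calls.

## Working session

There is one attempt and no reset: what is moved stays moved. The work goes in short steps, Python scripts to look and compute and a tool call to move; the robot and the scene stay as the last step left them, time stands still between calls to the robot, and variables do not carry over. Pictures are saved under pics/ and viewed, at most 10 in all, crops included, and the job is handed in when it is done.

Besides the shell and the picture viewer there is one more tool, called after "Emit:" in YAML: its name, and indented under it one key for each argument. arm_command: Moves the arm, as the interface text tells. Shift numbers are shares of 500 mm and turn numbers shares of 120 degrees, none past 1 either way. Its arguments: {"type":"object","properties":{"commands":{"type":"array","items":{"type":"number"}},"newtons":{"type":"number"}},"required":["commands"]}

```bash
mkdir -p pics; python3 - <<'E'
from rig import env, optics
import cv2
for n in("top","side"):
    d=optics.get_image(n); cv2.imwrite(f"pics/{n}0.png",d["image"][:,:,::-1]); print(n,d["intrinsics"],d["k1"],d["origin"],d["orientation"])
s=env.observe(); print(s)
E
```

```text
top [[476.32611822   0.         312.81684563]
 [  0.         476.32611822 241.43679469]
 [  0.           0.           1.        ]] -0.07406273890887732 [ 0.41275769 -0.00502521  1.18291053] [[-0.01849428 -0.98312278  0.18200976]
 [-0.99982612  0.01775089 -0.00571264]
 [ 0.00238539 -0.18208377 -0.98328013]]
side [[492.25225797   0.         325.49729432]
 [  0.         492.25225797 232.02818932]
 [  0.           0.           1.        ]] -0.03202837174182692 [0.57097059 0.70806458 0.87193964] [[-0.99882273 -0.04025562  0.02706716]
 [-0.04802126  0.74159454 -0.66912742]
 [ 0.00686328 -0.66963948 -0.74265461]]
{'time_s': 0.1, 'q': array([ 5.29806493e+01,  2.18388123e+01,  7.43803008e+01,  1.09954625e-03,
        8.38566537e+01, -1.23354853e+01]), 'qvel': array([ 0.02593667, -0.1549008 , -0.09153588, -0.02851198, -0.00856966,
        0.04168615]), 'joint_efforts': array([ 4.60416850e-03, -4.49214292e+01, -2.31656277e+01, -8.79709523e-05,
        3.70666443e-03, -1.30505688e-05]), 'position': array([0.22953707, 0.49955486, 0.24975837]), 'tool_rot': array([[-9.08624828e-01,  4.17612575e-01, -8.11419486e-04],
       [ 4.17613255e-01,  9.08624278e-01, -1.04434300e-03],
       [ 3.01144674e-04, -1.28777551e-03, -9.99999125e-01]]), 'ft_force': array([0.47367536, 0.15498175, 0.13327923]), 'wrist_torque': array([ 0.04768746, -0.02649002, -0.03381129]), 'gripper_force': 0.0, 'grip_width': 0.08552078505850041}
```

View pics/top0.png

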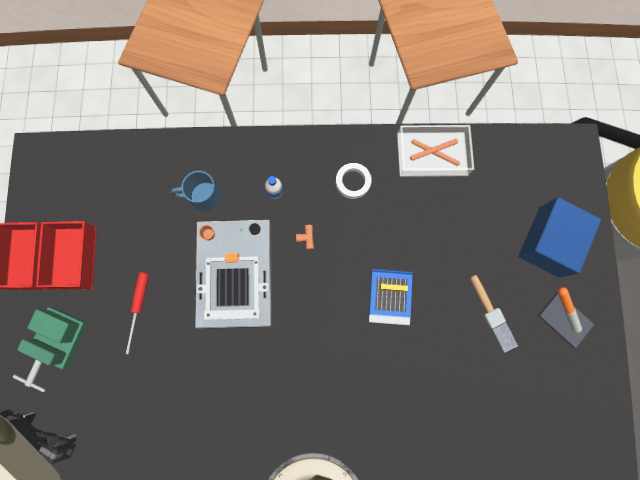

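View pics/side0.png

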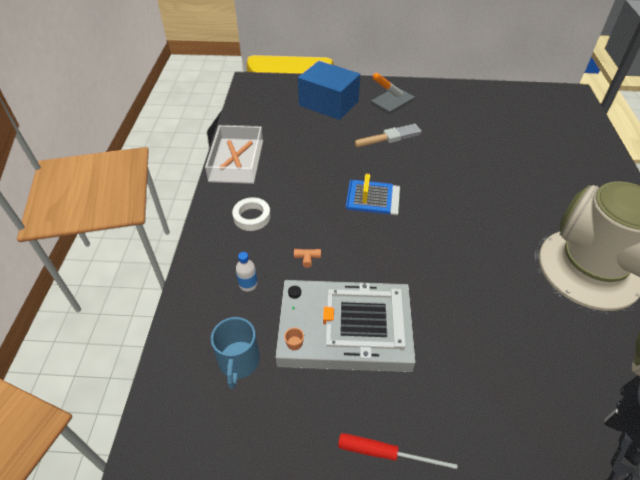

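The casing spans roughly (196-271, 220-327) in the top view with its catch end up (world +x). The cassette is at (370-412, 270-323) with its tongue towards the robot. I'll zoom in for measurement.

```bash
python3 - <<'E'
import cv2,numpy as np
t=cv2.imread("pics/top0.png");s=cv2.imread("pics/side0.png")
z=lambda i,x,y,w,h,k:cv2.resize(i[y:y+h,x:x+w],None,fx=k,fy=k,interpolation=cv2.INTER_CUBIC)
a=z(t,188,212,92,120,5); b=z(t,362,262,60,70,5)
c=np.zeros((600,780,3),np.uint8); c[:600,:460]=a; c[:350,470:770]=b
cv2.imwrite("pics/c1.png",c)
a=z(s,272,274,148,100,5); b=z(s,340,170,66,46,5)
c=np.zeros((600,750,3),np.uint8)
c=np.zeros((600,800,3),np.uint8);a=z(s,272,274,148,100,5); c[:500,:740]=a
cv2.imwrite("pics/c2.png",c); cv2.imwrite("pics/c3.png",z(s,340,168,66,50,8))
E
```

```text
(no output)
```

View pics/c1.png

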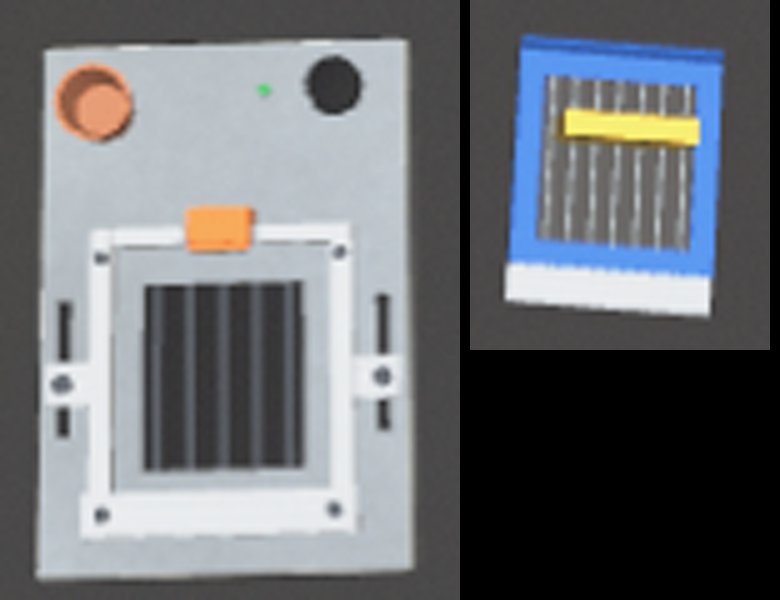

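View pics/c2.png

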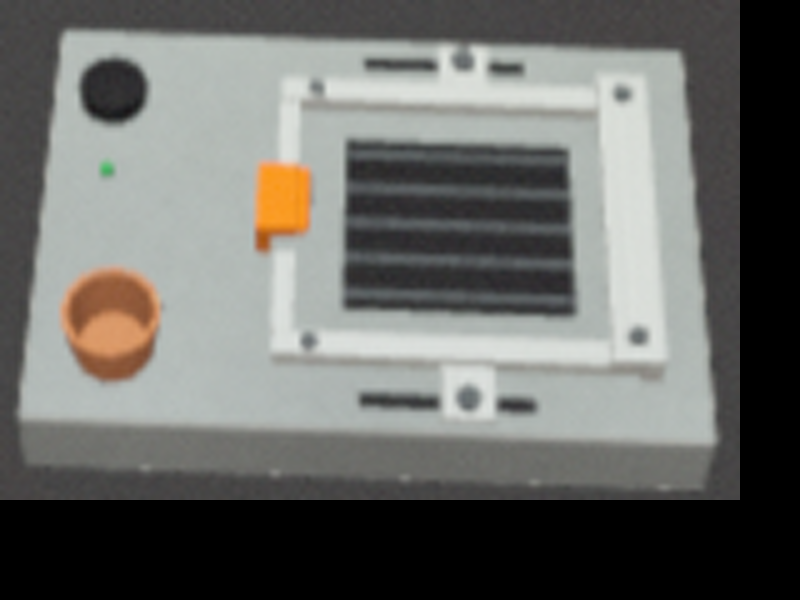

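View pics/c3.png

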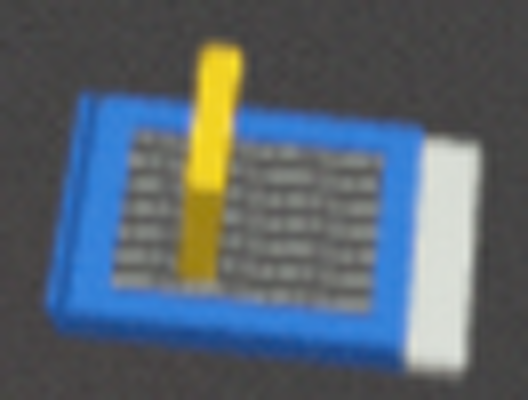

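Top view: casing top corners are at crop pixels (45,48), (408,40), (412,568) and (38,575). The lip's free edge is at row ~491 and the catch nose tip at row ~249. The side view shows the same features, with its lip edge at (597,75)-(615,360). The cassette's rib and tongue are clear in both views. Next I fit the poses.

```bash
cat > h.py <<'E'
import numpy as np
from scipy.optimize import least_squares
def cam(d): return dict(K=d["intrinsics"],k=d["k1"],o=np.array(d["origin"]),R=np.array(d["orientation"]))
def proj(c,P):
    p=(np.atleast_2d(P)-c["o"])@c["R"]; s=p[:,:2]/p[:,2:]
    s=s*(1+c["k"]*(s**2).sum(1,keepdims=True)); return s*[c["K"][0,0],c["K"][1,1]]+c["K"][:2,2]
def place(x,y,a,P): 
    c,s=np.cos(a),np.sin(a); return np.asarray(P)@np.array([[c,s,0],[-s,c,0],[0,0,1]])+[x,y,0]
def crop(U,x,y,k): return (np.asarray(U,float)+.5)/k-.5+[x,y]
E
cat > fit.py <<'E'
from rig import optics
from h import *
T,S=cam(optics.get_image("top")),cam(optics.get_image("side"))
def fit(lab,tp,to,sp,so,f,x0):
    tu,su=crop([t[0] for t in tp],*to),crop([t[0] for t in sp],*so)
    P=lambda q,L:place(q[0],q[1],q[2],f(q,L))
    for nm,wt,ws in(("both",1,1),("top",1,0),("side",0,1)):
        res=lambda q:np.r_[wt*(proj(T,P(q,[t[1] for t in tp]))-tu).ravel(),ws*(proj(S,P(q,[t[1] for t in sp]))-su).ravel()]
        r=least_squares(res,x0,loss="soft_l1"); q=r.x
        print(lab,nm,q[:2].round(4),"yaw",np.degrees(q[2]).round(2),"d",(q[3:]*1000).round(1))
        if nm=="both": print(res(q).reshape(-1,2).round(1).tolist())
m=lambda L:np.array(L,float)[:,:3]/1000
def fc(q,L):
    p=m(L); p[:,0]+=np.array([l[3] for l in L])*q[3]; return p
tp=[((45,48),(160,90,40,0)),((408,40),(160,-90,40,0)),((412,568),(-100,-90,40,0)),((38,575),(-100,90,40,0)),
 ((113,491),(-53,53,55,1)),((330,488),(-53,-53,55,1)),((187,249),(61,15,58,1)),((252,248),(61,-15,58,1))]
sp=[((65,32),(160,-90,40,0)),((683,52),(-100,-90,40,0)),((716,440),(-100,90,40,0)),((20,415),(160,90,40,0)),
 ((597,74),(-53,-65,55,1)),((615,362),(-53,65,55,1)),((310,168),(61,-15,58,1)),((309,233),(61,15,58,1))]
fit("casing",tp,(188,212,5),sp,(272,274,5),fc,[.55,.2,0,0])
tp=[((35,300),(-65,50,5)),((240,316),(-65,-50,5)),((40,264),(-47,50,10)),((241,276),(-47,-50,10)),
 ((94,108),(26,32,52)),((230,118),(26,-32,52)),((230,145),(14,-32,52)),((95,137),(14,32,52))]
sp=[((200,45),(26,-32,52)),((240,50),(14,-32,52)),((228,192),(14,32,52)),((190,188),(26,32,52)),
 ((482,143),(-65,-50,5)),((465,372),(-65,50,5)),((425,128),(-47,-50,10))]
fit("cass",tp,(362,262,5),sp,(340,168,8),lambda q,L:m(L),[.5,-.17,0])
E
python3 fit.py
```

```text
casing both [0.5213 0.1838] yaw 0.47 d [-7.2]
[[-0.3, -0.1], [-0.2, -0.4], [0.2, 1.0], [-0.6, 1.3], [-1.3, 0.6], [0.1, 0.2], [-0.1, 0.5], [-0.6, 0.4], [-0.7, -1.2], [0.0, -0.7], [0.4, 0.8], [-1.0, 0.4], [-0.5, -0.2], [-0.8, -0.5], [0.1, -1.1], [-0.2, -1.0]]
casing top [0.5224 0.1831] yaw 0.42 d [-7.3]
casing side [0.5206 0.1847] yaw 0.62 d [-7.2]
cass both [ 0.4883 -0.2006] yaw -5.11 d []
[[0.2, 0.4], [-0.2, -0.1], [-0.2, 0.1], [0.3, 0.5], [0.2, 0.4], [-0.3, 0.3], [-0.5, -0.1], [-0.2, -0.3], [0.4, 0.1], [0.1, -0.0], [-0.4, -0.5], [-0.6, -0.5], [-0.6, 0.4], [0.1, -0.9], [-0.2, 0.2]]
cass top [ 0.4886 -0.2009] yaw -5.28 d []
cass side [ 0.4878 -0.2   ] yaw -4.78 d []
```

```bash
cat > go.py <<'E'
# usage: go.py x y z yaw_deg tilt_deg  (TCP pose; tool y along horizontal yaw dir, tilted +x-up by tilt)
import sys,numpy as np
from scipy.spatial.transform import Rotation as Ro
from rig import env
def Rt(yaw,tilt):
    R0=np.array([[0,1,0],[1,0,0],[0,0,-1.]])
    return Ro.from_euler("ZY",[yaw,-tilt],degrees=True).as_matrix()@R0
def go(p,yaw,tilt):
    s=env.observe(); R=np.array(s["tool_rot"])
    d=R.T@(np.array(p)-s["position"]); r=Ro.from_matrix(R.T@Rt(yaw,tilt)).as_rotvec(degrees=True)
    print("shift",(d/.5).round(4).tolist(),"turn",(r/120).round(4).tolist(),"mm",np.linalg.norm(d)*1000,"deg",np.linalg.norm(r))
if __name__=="__main__":
    a=[float(v) for v in sys.argv[1:]]; go(a[:3],a[3],a[4])
E
python3 go.py .369 .15 .25 -5.1 0;python3 go.py .5082 -.2024 .25 -5.1 0
```

```text
shift [-0.5454, -0.5189, 0.0003] turn [-0.0004, 0.0002, 0.5868] mm 376.4020280568204 deg 70.41821363391549
shift [-1.0926, -1.0431, 0.0006] turn [-0.0004, 0.0002, 0.5868] mm 755.2973091525229 deg 70.41821363391549
```

Emit:
arm_command:
  commands: [-1,-0.545,-0.519,0,0,0,0.587,-1,-0.545,-0.519,0,0,0,0.587,-1,-0.545,-0.519,0,0,0,0.587,-1,-0.545,-0.519,0,0,0,0.587,-1,-0.545,-0.519,0,0,0,0.587,-1,-0.545,-0.519,0,0,0,0.587,-1,-0.545,-0.519,0,0,0,0.587,-1,-0.545,-0.519,0,0,0,0.587,-1,-0.545,-0.519,0,0,0,0.587,-1,-0.545,-0.519,0,0,0,0.587]

```text
time_s: 1.03
position: [0.3713, 0.1448, 0.2503]
tool_rot: [[0.103, 0.995, 0.001], [0.995, -0.103, -0.002], [-0.001, 0.001, -1.0]]
ft_force: [0.5, 0.5, 0.2]
grip_width: 0.0857
gripper_force: 0.0
```

```bash
python3 go.py .5082 -.2024 .12 -5.1 0
```

```text
shift [-0.6621, 0.3436, 0.262] turn [0.0005, 0.0007, -0.0067] mm 395.31717256373906 deg 0.8168794719389697
```

Emit:
arm_command:
  commands: [-1,-0.662,0.344,0.262,0,0,-0.006,-1,-0.662,0.344,0.262,0,0,-0.006,-1,-0.662,0.344,0.262,0,0,-0.006,-1,-0.662,0.344,0.262,0,0,-0.006,-1,-0.662,0.344,0.262,0,0,-0.006,-1,-0.662,0.344,0.262,0,0,-0.006,-1,-0.662,0.344,0.262,0,0,-0.006,-1,-0.662,0.344,0.262,0,0,-0.006,-1,-0.662,0.344,0.262,0,0,-0.006,-1,-0.662,0.344,0.262,0,0,-0.006,-1,-0.662,0.344,0.262,0,0,-0.006,-1,-0.662,0.344,0.262,0,0,-0.006]

```text
time_s: 2.03
position: [0.5104, -0.1953, 0.1186]
tool_rot: [[0.078, 0.997, -0.001], [0.997, -0.078, 0.001], [0.001, -0.001, -1.0]]
ft_force: [0.5, 0.4, 0.8]
grip_width: 0.0854
gripper_force: 0.0
```

```bash
python3 go.py .5082 -.2024 .0435 -5.1 0; python3 -c "
from rig import env; s=env.observe();print(s['position'],s['q'],s['qvel'])"
```

```text
shift [-0.0146, -0.0031, 0.1502] turn [-0.0007, -0.0004, 0.0051] mm 75.45485442788997 deg 0.621575637769898
[ 0.51040177 -0.19529743  0.11858755] [-3.33582424e+01  2.90271422e+01  8.61910928e+01  8.95911717e-03
  6.48762978e+01 -2.88763445e+01] [ 1.97095282 -2.13719674  1.46457194  0.06250757  0.22424735  0.22994102]
```

Emit:
arm_command:
  commands: [-1,0,0,0,0,0,0,-1,0,0,0,0,0,0,-1,0,0,0,0,0,0]

```text
time_s: 2.28
position: [0.5106, -0.1938, 0.12]
tool_rot: [[0.075, 0.997, 0.001], [0.997, -0.075, -0.0], [-0.0, 0.001, -1.0]]
ft_force: [0.2, 0.2, 0.6]
grip_width: 0.0854
gripper_force: 0.0
```

```bash
python3 go.py .5082 -.2024 .0435 -5.1 0
```

```text
shift [-0.0174, -0.0036, 0.153] turn [0.0003, 0.0002, 0.0065] mm 77.01308093667761 deg 0.7753712087526292
```

Emit:
arm_command:
  commands: [-1,-0.0174,-0.0036,0,0,0,0.0065,-1,-0.0174,-0.0036,0.06,0,0,0.0065,-1,-0.0174,-0.0036,0.11,0,0,0.0065,-1,-0.0174,-0.0036,0.153,0,0,0.0065,-1,-0.0174,-0.0036,0.153,0,0,0.0065,-1,-0.0174,-0.0036,0.153,0,0,0.0065]

```text
time_s: 2.78
position: [0.508, -0.2035, 0.0429]
tool_rot: [[0.091, 0.996, -0.001], [0.996, -0.091, 0.001], [0.001, -0.001, -1.0]]
ft_force: [0.5, 0.6, 0.3]
grip_width: 0.0854
gripper_force: 0.0
```

```bash
python3 go.py .5082 -.2024 .0435 -5.1 0; python3 - <<'E'
from rig import optics
import cv2
d=optics.get_image("side")["image"][:,:,::-1]; cv2.imwrite("pics/g1.png",cv2.resize(d[120:260,290:460],None,fx=4,fy=4))
E
```

```text
shift [0.0022, 0.0003, -0.0013] turn [-0.0005, -0.0003, -0.0008] mm 1.288807034170897 deg 0.12103306963898676
```

View pics/g1.png

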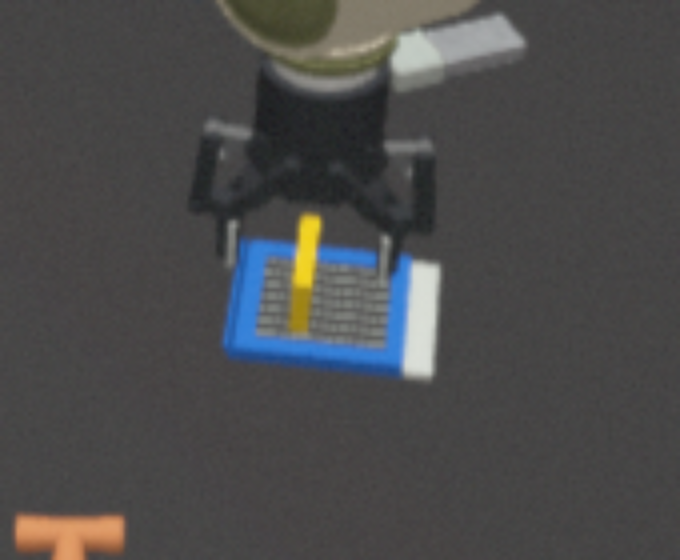

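Fingers straddle the rib (rib at crop ~(305,270), fingers at ~(228,240) and (388,250)). I'll close now.

Emit:
arm_command:
  commands: [1,0,0,0,0,0,0,1,0,0,0,0,0,0,1,0,0,0,0,0,0,1,0,0,0,0,0,0,1,0,0,0,0,0,0,1,0,0,0,0,0,0,1,0,0,0,0,0,0,1,0,0,0,0,0,0,1,0,0,0,0,0,0,1,0,0,0,0,0,0]
  newtons: 60

```text
time_s: 3.67
position: [0.5084, -0.2035, 0.0432]
tool_rot: [[0.09, 0.996, 0.001], [0.996, -0.09, -0.0], [-0.0, 0.001, -1.0]]
ft_force: [-0.3, 0.8, 5.9]
grip_width: 0.0111
gripper_force: 59.5
```

```bash
cat > tg.py <<'E'
# tg.py tx ty tz tilt [casing mm: tongue edge x,y,z] -> move
import sys,numpy as np
from go import *
C=dict(p=np.array([.5213,.1838]),yaw=.47); G=np.array([85,-1.1,43.2])
def tcp(t,tilt):
    o=Ro.from_euler("Y",-tilt,degrees=True).apply(G); q=(np.array(t)+o)/1000
    q=Ro.from_euler("Z",C["yaw"],degrees=True).apply(q); q[:2]+=C["p"]; return q
def tongue():
    s=env.observe(); R=np.array(s["tool_rot"]); R0=np.array([[0,1,0],[1,0,0],[0,0,-1.]])
    Rc=R@R0; w=s["position"]-Rc@G/1000; w[:2]-=C["p"]; q=Ro.from_euler("Z",-C["yaw"],degrees=True).apply(w)*1000
    print("tongue now",q.round(2),"ypr",Ro.from_matrix(Rc).as_euler("ZYX",degrees=True).round(2),"F",np.round(s["ft_force"],2),"t",s["time_s"])
if __name__=="__main__":
    tongue(); a=[float(v) for v in sys.argv[1:]]
    if a: q=tcp(a[:3],a[3]); print("tcp",q.round(4)); go(q,C["yaw"],a[3])
E
python3 tg.py -50 0 70 16.5; python3 go.py .5405 .1829 .2 .47 16.5
```

```text
tongue now [-1.0056e+02 -3.7770e+02 -4.0000e-02] ypr [-5.18 -0.03 -0.02] F [-0.33  0.79  5.87] t 3.6667
tcp [0.5405 0.1829 0.1356]
shift [0.7753, -0.0056, -0.1849] turn [-0.1371, 0.0069, -0.0467] mm 398.51688994328765 deg 17.403681772545223
shift [0.7753, -0.0056, -0.3138] turn [-0.1371, 0.0069, -0.0467] mm 418.2100268347757 deg 17.403681772545223
```

Emit:
arm_command:
  commands: [1,0,0,-0.02,0,0,0,1,0,0,-0.08,0,0,0,1,0,0,-0.15,0,0,0,1,0.04,0,-0.22,0,0,0,1,0.1,0,-0.28,0,0,0,1,0.17,0,-0.314,-0.02,0,0,1,0.25,0,-0.314,-0.06,0,-0.01,1,0.33,-0.001,-0.314,-0.1,0,-0.02,1,0.41,-0.003,-0.314,-0.137,0.004,-0.035,1,0.49,-0.004,-0.314,-0.137,0.007,-0.047,1,0.57,-0.005,-0.314,-0.137,0.007,-0.047,1,0.64,-0.0056,-0.314,-0.137,0.007,-0.047]

```text
time_s: 4.67
position: [0.5333, 0.1178, 0.2]
tool_rot: [[-0.009, 0.959, 0.282], [1.0, 0.009, 0.003], [0.001, 0.282, -0.959]]
ft_force: [0.2, -0.6, -3.6]
grip_width: 0.0109
gripper_force: 59.3
```

Emit:
arm_command:
  commands: [1,0,0,0,0,0,0,1,0,0,0,0,0,0,1,0,0,0,0,0,0,1,0,0,0,0,0,0]

```text
time_s: 5.0
position: [0.5342, 0.1145, 0.1997]
tool_rot: [[-0.007, 0.959, 0.282], [1.0, 0.007, 0.002], [0.0, 0.283, -0.959]]
ft_force: [-0.1, -0.1, -2.6]
grip_width: 0.0108
gripper_force: 59.3
```

```bash
python3 tg.py -50 0 70 16.5
```

```text
tongue now [-57.02 -68.27 134.25] ypr [ 4.200e-01 -1.641e+01  1.000e-02] F [-0.1  -0.13 -2.57] t 5.0
tcp [0.5405 0.1829 0.1356]
shift [0.1367, -0.0231, 0.127] turn [-0.0008, 0.0, -0.0004] mm 93.97781725513418 deg 0.10237915455493875
```

Emit:
arm_command:
  commands: [1,0.06,-0.01,0,0,0,0,1,0.11,-0.02,0.03,0,0,0,1,0.1367,-0.0231,0.07,0,0,0,1,0.1367,-0.0231,0.11,0,0,0,1,0.1367,-0.0231,0.127,0,0,0,1,0.1367,-0.0231,0.127,-0.0008,0,0,1,0.1367,-0.0231,0.127,-0.0008,0,0]

```text
time_s: 5.58
position: [0.5409, 0.1828, 0.136]
tool_rot: [[-0.007, 0.959, 0.285], [1.0, 0.007, 0.002], [0.0, 0.285, -0.959]]
ft_force: [0.1, 0.5, -3.1]
grip_width: 0.0108
gripper_force: 59.3
```

```bash
python3 tg.py; python3 - <<'E'
from rig import optics
import cv2,numpy as np
t=optics.get_image("top")["image"][:,:,::-1];s=optics.get_image("side")["image"][:,:,::-1]
cv2.imwrite("pics/t2.png",t);cv2.imwrite("pics/s2.png",s)
z=lambda i,x,y,w,h,k:cv2.resize(i[y:y+h,x:x+w],None,fx=k,fy=k,interpolation=cv2.INTER_CUBIC)
c=np.zeros((600,800,3),np.uint8); c[:480,:300]=z(t,185,215,75,120,4)[:,:300]; c[:500,300:800]=z(s,312,262,100,100,5)
cv2.imwrite("pics/h2.png",c)
E
```

```text
tongue now [-49.56   0.08  70.35] ypr [  0.39 -16.54   0.02] F [ 0.06  0.48 -3.11] t 5.5833
```

View pics/h2.png

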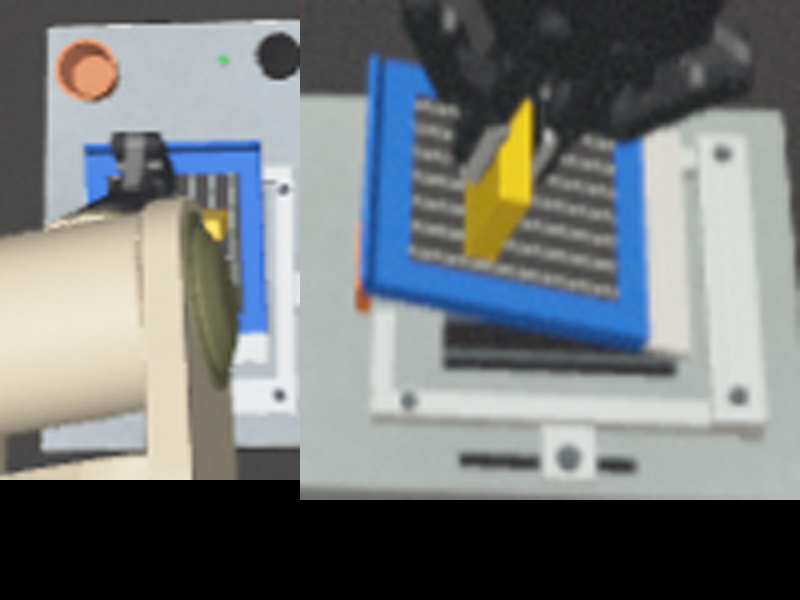

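Hovering: in the side crop the near tongue corner is at (690,352) and the frame's +x corners are at (372,55) and (365,292). In the top crop the -y tongue corner is at (267,361) and the frame's far corner at (260,143). I'll compare these with forward-kinematics predictions.

```bash
cat > bias.py <<'E'
from rig import optics
from h import *
from tg import *
T,S=cam(optics.get_image("top")),cam(optics.get_image("side"))
s=env.observe(); Rc=np.array(s["tool_rot"])@np.array([[0,1,0],[1,0,0],[0,0,-1.]])
W=lambda L,d:(Rc@((np.array(L)-[20,-1.1,43.2])/1000).T).T+s["position"]+d
tp=[((267,362),(-65,-50,5)),((266,335),(-47,-50,10)),((260,143),(65,-50,10)),((85,147),(65,50,10))]
sp=[((389,354),(-65,50,0)),((72,55),(65,-50,10)),((66,292),(65,50,10)),((347,350),(-47,50,0)),((383,135),(-65,-50,5))]
tu=crop([t[0] for t in tp],185,215,4);su=crop([t[0] for t in sp],312,262,5)
for nm,a,b in(("both",1,1),("top",1,0),("side",0,1)):
    f=lambda d:np.r_[a*(proj(T,W([t[1] for t in tp],np.r_[d,0]))-tu).ravel(),b*(proj(S,W([t[1] for t in sp],np.r_[d,0]))-su).ravel()]
    r=least_squares(f,[0,0],loss="soft_l1"); print(nm,(r.x*1000).round(1)); print(r.fun.reshape(-1,2).round(1).tolist())
E
python3 bias.py
```

```text
both [-2.  -1.5]
[[0.3, 0.7], [-0.0, 0.3], [-0.5, -0.0], [-0.6, 0.1], [0.2, 1.0], [0.2, 0.1], [-0.8, -2.7], [-0.5, 0.0], [0.0, -0.8]]
top [-1.4 -1.9]
[[0.5, 0.5], [0.2, 0.1], [-0.3, -0.3], [-0.4, -0.2], [-0.0, 0.0], [-0.0, -0.0], [-0.0, -0.0], [-0.0, -0.0], [-0.0, -0.0]]
side [-2.3 -0.9]
[[0.0, 0.0], [-0.0, 0.0], [-0.0, 0.0], [-0.0, 0.0], [0.3, 1.3], [0.4, 0.3], [-0.6, -2.4], [-0.3, 0.3], [0.2, -0.5]]
```

```bash
sed -i 's/\[.5213,.1838\]/[.5233,.1853]/' tg.py; python3 tg.py -55.5 0 50 16.5; python3 tg.py -55.5 0 42 16.5
```

```text
tongue now [-51.38  -0.77  71.08] ypr [  0.45 -16.66   0.04] F [ 0.03 -0.75 -2.84] t 5.7833
tcp [0.537  0.1843 0.1156]
shift [0.0016, -0.0197, 0.0385] turn [0.0013, -0.0003, -0.0002] mm 21.640048420968782 deg 0.15998850787011085
tongue now [-51.38  -0.77  71.08] ypr [  0.45 -16.66   0.04] F [ 0.03 -0.75 -2.84] t 5.7833
tcp [0.537  0.1843 0.1076]
shift [0.0016, -0.0243, 0.0538] turn [0.0013, -0.0003, -0.0002] mm 29.538078408985694 deg 0.15998850787011085
```

Emit:
arm_command:
  commands: [1,0.0016,-0.01,0.01,0,0,0,1,0.0016,-0.018,0.022,0,0,0,1,0.0016,-0.0197,0.034,0,0,0,1,0.0016,-0.021,0.042,0,0,0,1,0.0016,-0.0225,0.047,0,0,0,1,0.0016,-0.0235,0.051,0,0,0,1,0.0016,-0.0243,0.0538,0,0,0,1,0.0016,-0.0243,0.0538,0,0,0,1,0.0016,-0.0243,0.0538,0,0,0]

```text
time_s: 6.53
position: [0.5367, 0.1847, 0.1065]
tool_rot: [[-0.009, 0.958, 0.285], [1.0, 0.008, 0.003], [0.0, 0.285, -0.959]]
ft_force: [0.3, 0.1, -2.5]
grip_width: 0.011
gripper_force: 59.3
```

```bash
python3 tg.py -55.5 0 41 16.5;  python3 - <<'E'
from rig import optics
import cv2,numpy as np
s=optics.get_image("side")["image"][:,:,::-1]
cv2.imwrite("pics/s3.png",cv2.resize(s[262:362,302:422],None,fx=6,fy=6,interpolation=cv2.INTER_CUBIC))
E
```

```text
tongue now [-55.74   0.43  40.86] ypr [  0.49 -16.56   0.03] F [ 0.28  0.15 -2.47] t 6.5333
tcp [0.537  0.1843 0.1066]
shift [-0.0009, 0.0006, 0.0] turn [0.0005, -0.0003, 0.0002] mm 0.5372126991541634 deg 0.07093905164704875
```

View pics/s3.png

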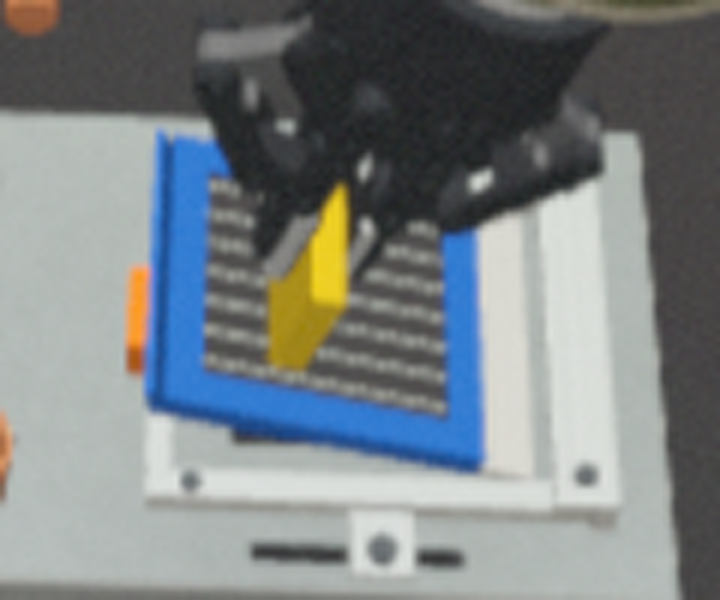

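The tongue edge (crop x≈533) sits about 4-5 mm short of the lip's free edge (x≈552) and between the rails, with no contact force. I'll slide it under the lip.

Emit:
arm_command:
  commands: [1,-0.0005,-0.0019,-0.0006,0,0,0,1,-0.0005,-0.0048,-0.0014,0,0,0,1,-0.0005,-0.0077,-0.0023,0,0,0,1,-0.0005,-0.0105,-0.0031,0,0,0,1,-0.0005,-0.0134,-0.004,0,0,0,1,-0.0005,-0.0163,-0.0048,0,0,0,1,-0.0005,-0.0192,-0.0057,0,0,0,1,-0.0005,-0.0211,-0.0063,0,0,0,1,-0.0005,-0.0211,-0.0063,0,0,0]

```text
time_s: 7.33
position: [0.5254, 0.1844, 0.1065]
tool_rot: [[-0.009, 0.959, 0.285], [1.0, 0.008, 0.003], [0.0, 0.285, -0.959]]
ft_force: [0.7, -0.8, -3.3]
grip_width: 0.0107
gripper_force: 59.3
```

```bash
python3 tg.py -70 0 41 16.5
```

```text
tongue now [-67.07   0.17  40.85] ypr [  0.5  -16.54   0.02] F [ 0.71 -0.77 -3.28] t 7.3333
tcp [0.5225 0.1842 0.1066]
shift [-0.0004, -0.0055, -0.0018] turn [0.0004, -0.0003, 0.0002] mm 2.8843790883793994 deg 0.06009396473944289
```

Emit:
arm_command:
  commands: [1,0,-0.0019,-0.0006,0,0,0,1,0,-0.0029,-0.0009,0,0,0,1,0,-0.0038,-0.0011,0,0,0,1,0,-0.0048,-0.0014,0,0,0,1,0,-0.0048,-0.0014,0,0,0]

```text
time_s: 7.75
position: [0.5231, 0.1844, 0.1064]
tool_rot: [[-0.009, 0.959, 0.285], [1.0, 0.008, 0.003], [0.0, 0.285, -0.959]]
ft_force: [-0.8, -0.0, -3.8]
grip_width: 0.011
gripper_force: 59.3
```

```bash
python3 tg.py
```

```text
tongue now [-69.42   0.15  40.81] ypr [  0.49 -16.55   0.02] F [-0.8 -0.  -3.8] t 7.75
```

Emit:
arm_command:
  commands: [1,0,-0.001,-0.0003,0,0,0,1,0,-0.0019,-0.0006,0,0,0,1,0,-0.0019,-0.0006,0,0,0]

```text
time_s: 8.0
position: [0.522, 0.1844, 0.1064]
tool_rot: [[-0.009, 0.959, 0.285], [1.0, 0.008, 0.003], [0.0, 0.285, -0.959]]
ft_force: [-0.2, 0.2, -3.3]
grip_width: 0.0112
gripper_force: 59.3
```

Emit:
arm_command:
  commands: [1,0,-0.001,-0.0003,0,0,0,1,0,-0.001,-0.0003,0,0,0]

```text
time_s: 8.17
position: [0.5215, 0.1844, 0.1065]
tool_rot: [[-0.009, 0.959, 0.285], [1.0, 0.008, 0.003], [0.0, 0.285, -0.959]]
ft_force: [-0.7, 0.5, -3.4]
grip_width: 0.0107
gripper_force: 59.3
```

Emit:
arm_command:
  commands: [1,0,-0.001,-0.0003,0,0,0,1,0,-0.001,-0.0003,0,0,0]

```text
time_s: 8.33
position: [0.521, 0.1843, 0.1064]
tool_rot: [[-0.009, 0.959, 0.285], [1.0, 0.008, 0.003], [0.0, 0.285, -0.959]]
ft_force: [-0.8, -0.2, -3.4]
grip_width: 0.0109
gripper_force: 59.3
```

Emit:
arm_command:
  commands: [1,0,-0.001,-0.0003,0,0,0,1,0,-0.001,-0.0003,0,0,0]

```text
time_s: 8.5
position: [0.5205, 0.1844, 0.1065]
tool_rot: [[-0.009, 0.959, 0.285], [1.0, 0.008, 0.003], [0.0, 0.285, -0.959]]
ft_force: [-0.4, 0.2, -3.7]
grip_width: 0.011
gripper_force: 59.3
```

Emit:
arm_command:
  commands: [1,0,-0.001,-0.0003,0,0,0,1,0,-0.001,-0.0003,0,0,0]

```text
time_s: 8.67
position: [0.5199, 0.1843, 0.1064]
tool_rot: [[-0.009, 0.959, 0.285], [1.0, 0.008, 0.003], [0.0, 0.285, -0.959]]
ft_force: [-0.0, -0.7, -3.0]
grip_width: 0.011
gripper_force: 59.3
```

Emit:
arm_command:
  commands: [1,0,-0.001,-0.0003,0,0,0,1,0,-0.001,-0.0003,0,0,0]

```text
time_s: 8.83
position: [0.5197, 0.1844, 0.1066]
tool_rot: [[-0.009, 0.958, 0.285], [1.0, 0.008, 0.003], [0.0, 0.285, -0.958]]
ft_force: [1.1, -0.8, -3.7]
grip_width: 0.0108
gripper_force: 59.2
```

Emit:
arm_command:
  commands: [1,0,-0.001,-0.0003,0,0,0,1,0,-0.001,-0.0003,0,0,0]

```text
time_s: 9.0
position: [0.5195, 0.1844, 0.1067]
tool_rot: [[-0.009, 0.958, 0.286], [1.0, 0.008, 0.003], [0.001, 0.286, -0.958]]
ft_force: [0.8, 0.1, -3.9]
grip_width: 0.0109
gripper_force: 59.1
```

```bash
python3 tg.py
```

```text
tongue now [-72.91   0.22  41.02] ypr [  0.5  -16.64   0.03] F [ 0.75  0.1  -3.9 ] t 9.0
```

Emit:
arm_command:
  commands: [1,0,-0.001,-0.0003,0,0,0,1,0,-0.001,-0.0003,0,0,0]

```text
time_s: 9.17
position: [0.5193, 0.1844, 0.1069]
tool_rot: [[-0.009, 0.958, 0.287], [1.0, 0.008, 0.003], [0.001, 0.287, -0.958]]
ft_force: [4.6, 1.0, -2.7]
grip_width: 0.0108
gripper_force: 59.0
```

```bash
python3 tg.py
```

```text
tongue now [-73.06   0.23  41.14] ypr [  0.49 -16.68   0.04] F [ 4.6   1.01 -2.67] t 9.1667
```

Stop felt at about 4.6 N. I back off slightly, then plan the swing.

Emit:
arm_command:
  commands: [1,0,0.0025,0.0007,0,0,0,1,0,0.0025,0.0007,0,0,0,1,0,0.0025,0.0007,0,0,0]

```text
time_s: 9.42
position: [0.5197, 0.1843, 0.1064]
tool_rot: [[-0.009, 0.959, 0.285], [1.0, 0.008, 0.003], [0.0, 0.285, -0.959]]
ft_force: [1.8, 0.1, -2.5]
grip_width: 0.0111
gripper_force: 59.3
```

```bash
for a in "41 14" "41 11.5" "40.9 9" "40.8 7"; do python3 tg.py -72.4 0 $a; done
```

```text
tongue now [-72.8    0.14  40.85] ypr [  0.49 -16.53   0.02] F [ 1.77  0.14 -2.5 ] t 9.4167
tcp [0.5229 0.1842 0.1035]
shift [-0.0003, 0.0045, 0.0075] turn [0.0211, -0.0002, 0.0002] mm 4.3890079840074145 deg 2.532867236676541
tongue now [-72.8    0.14  40.85] ypr [  0.49 -16.53   0.02] F [ 1.77  0.14 -2.5 ] t 9.4167
tcp [0.5256 0.1842 0.1003]
shift [-0.0003, 0.0078, 0.0152] turn [0.0419, -0.0002, 0.0002] mm 8.528169576422526 deg 5.032734397875602
tongue now [-72.8    0.14  40.85] ypr [  0.49 -16.53   0.02] F [ 1.77  0.14 -2.5 ] t 9.4167
tcp [0.5281 0.1842 0.0969]
shift [-0.0003, 0.0107, 0.0232] turn [0.0628, -0.0002, 0.0002] mm 12.744878590149984 deg 7.532689703582242
tongue now [-72.8    0.14  40.85] ypr [  0.49 -16.53   0.02] F [ 1.77  0.14 -2.5 ] t 9.4167
tcp [0.53   0.1843 0.094 ]
shift [-0.0003, 0.0127, 0.0297] turn [0.0794, -0.0002, 0.0002] mm 16.1336124047777 deg 9.532670810495388
```

Emit:
arm_command:
  commands: [1,-0.0003,0.0025,0.0037,0.0105,0,0,1,-0.0003,0.0045,0.0075,0.0211,0,0,1,-0.0003,0.0062,0.0113,0.0315,0,0,1,-0.0003,0.0078,0.0152,0.0419,0,0,1,-0.0003,0.0093,0.0192,0.0523,0,0,1,-0.0003,0.0107,0.0232,0.0628,0,0,1,-0.0003,0.0107,0.0232,0.0628,0,0,1,-0.0003,0.0107,0.0232,0.0628,0,0]

```text
time_s: 10.08
position: [0.5277, 0.1842, 0.0965]
tool_rot: [[-0.009, 0.988, 0.156], [1.0, 0.009, 0.002], [0.0, 0.156, -0.988]]
ft_force: [0.7, -0.9, -3.8]
grip_width: 0.0109
gripper_force: 59.3
```

```bash
for a in "40.8 7.5" "40.7 6" "40.6 4.5" "40.4 3"; do python3 tg.py -72.4 0 $a; done
```

```text
tongue now [-7.283e+01 -6.000e-02  4.058e+01] ypr [ 0.49 -8.95  0.01] F [ 0.69 -0.94 -3.83] t 10.0833
tcp [0.5295 0.1843 0.0947]
shift [0.0001, 0.003, 0.004] turn [0.0121, -0.0001, 0.0002] mm 2.526887901851179 deg 1.4522414692764825
tongue now [-7.283e+01 -6.000e-02  4.058e+01] ypr [ 0.49 -8.95  0.01] F [ 0.69 -0.94 -3.83] t 10.0833
tcp [0.5309 0.1843 0.0925]
shift [0.0001, 0.0051, 0.0088] turn [0.0246, -0.0001, 0.0002] mm 5.070941832849439 deg 2.9521052981928477
tongue now [-7.283e+01 -6.000e-02  4.058e+01] ypr [ 0.49 -8.95  0.01] F [ 0.69 -0.94 -3.83] t 10.0833
tcp [0.5323 0.1843 0.0903]
shift [0.0001, 0.007, 0.0135] turn [0.0371, -0.0001, 0.0002] mm 7.634855506807892 deg 4.452060872138362
tongue now [-7.283e+01 -6.000e-02  4.058e+01] ypr [ 0.49 -8.95  0.01] F [ 0.69 -0.94 -3.83] t 10.0833
tcp [0.5335 0.1843 0.088 ]
shift [0.0001, 0.0088, 0.0186] turn [0.0496, -0.0001, 0.0002] mm 10.286015613110733 deg 5.952038830340197
```

Emit:
arm_command:
  commands: [1,0.0001,0.0015,0.002,0.006,0,0,1,0.0001,0.003,0.004,0.0121,0,0,1,0.0001,0.004,0.0064,0.018,0,0,1,0.0001,0.0051,0.0088,0.0246,0,0,1,0.0001,0.0051,0.0088,0.0246,0,0]

```text
time_s: 10.5
position: [0.5314, 0.1844, 0.0929]
tool_rot: [[-0.009, 0.995, 0.104], [1.0, 0.009, 0.001], [0.0, 0.104, -0.995]]
ft_force: [-2.5, 0.0, -0.9]
grip_width: 0.0112
gripper_force: 59.8
```

```bash
for a in "40.6 5" "40.5 4" "40.4 3"; do python3 tg.py -72.5 0 $a; done
```

```text
tongue now [-71.95   0.1   41.07] ypr [ 0.5  -5.97  0.03] F [-2.53  0.04 -0.95] t 10.5
tcp [0.5317 0.1843 0.091 ]
shift [-0.0002, 0.0002, 0.0037] turn [0.0081, -0.0002, 0.0002] mm 1.858879069206941 deg 0.970687532077148
tongue now [-71.95   0.1   41.07] ypr [ 0.5  -5.97  0.03] F [-2.53  0.04 -0.95] t 10.5
tcp [0.5326 0.1843 0.0895]
shift [-0.0002, 0.0017, 0.0069] turn [0.0164, -0.0002, 0.0002] mm 3.553240321159384 deg 1.9702882633658187
tongue now [-71.95   0.1   41.07] ypr [ 0.5  -5.97  0.03] F [-2.53  0.04 -0.95] t 10.5
tcp [0.5334 0.1843 0.088 ]
shift [-0.0002, 0.003, 0.0101] turn [0.0247, -0.0002, 0.0002] mm 5.288290806567227 deg 2.970157793630686
```

Emit:
arm_command:
  commands: [1,-0.0002,0.0001,0.0018,0.004,0,0,1,-0.0002,0.0002,0.0037,0.0081,0,0,1,-0.0002,0.0002,0.0037,0.0081,0,0]

```text
time_s: 10.75
position: [0.5317, 0.1843, 0.0911]
tool_rot: [[-0.009, 0.996, 0.088], [1.0, 0.009, 0.001], [0.0, 0.088, -0.996]]
ft_force: [-3.2, 0.0, 2.0]
grip_width: 0.0108
gripper_force: 60.0
```

```bash
for a in "40.6 4" "40.5 3" ; do python3 tg.py -72.5 0 $a; done
```

```text
tongue now [-7.249e+01 -1.000e-02  4.058e+01] ypr [ 0.5  -5.05  0.03] F [-3.22  0.04  1.96] t 10.75
tcp [0.5326 0.1843 0.0896]
shift [-0.0, 0.0015, 0.0031] turn [0.0087, -0.0002, 0.0002] mm 1.7213068234104805 deg 1.0474561145660284
tongue now [-7.249e+01 -1.000e-02  4.058e+01] ypr [ 0.5  -5.05  0.03] F [-3.22  0.04  1.96] t 10.75
tcp [0.5334 0.1843 0.0881]
shift [-0.0, 0.0029, 0.0063] turn [0.0171, -0.0002, 0.0002] mm 3.4713820574236105 deg 2.0470851307945943
```

Emit:
arm_command:
  commands: [1,0,0.0007,0.0015,0.0043,0,0,1,0,0.0013,0.0031,0.0087,0,0,1,0,0.0013,0.0031,0.0087,0,0]

```text
time_s: 11.0
position: [0.5327, 0.1843, 0.0896]
tool_rot: [[-0.009, 0.998, 0.07], [1.0, 0.009, 0.001], [0.001, 0.07, -0.998]]
ft_force: [-3.3, 0.6, 2.4]
grip_width: 0.0103
gripper_force: 60.2
```

```bash
for a in "40.6 3" "40.5 2" ; do python3 tg.py -72.5 0 $a; done
```

```text
tongue now [-7.239e+01 -1.000e-02  4.057e+01] ypr [ 0.49 -4.01  0.03] F [-3.28  0.58  2.36] t 11.0
tcp [0.5334 0.1843 0.0882]
shift [-0.0, 0.0013, 0.0029] turn [0.0084, -0.0003, 0.0002] mm 1.6076148744467382 deg 1.0141033713089114
tongue now [-7.239e+01 -1.000e-02  4.057e+01] ypr [ 0.49 -4.01  0.03] F [-3.28  0.58  2.36] t 11.0
tcp [0.5342 0.1843 0.0866]
shift [-0.0, 0.0027, 0.0061] turn [0.0168, -0.0003, 0.0002] mm 3.359503453337327 deg 2.013715227018785
```

Emit:
arm_command:
  commands: [1,0,0.0006,0.0015,0.0042,0,0,1,0,0.0012,0.0029,0.0084,0,0,1,0,0.0012,0.0029,0.0084,0,0]

```text
time_s: 11.25
position: [0.5334, 0.1843, 0.0881]
tool_rot: [[-0.009, 0.999, 0.052], [1.0, 0.009, 0.001], [0.0, 0.052, -0.999]]
ft_force: [-5.1, 0.0, 3.1]
grip_width: 0.0112
gripper_force: 60.2
```

```bash
for a in "40.5 2" "40.4 1" ; do python3 tg.py -72.5 0 $a; done
```

```text
tongue now [-7.257e+01 -4.000e-02  4.056e+01] ypr [ 0.49 -3.    0.03] F [-5.06  0.03  3.05] t 11.25
tcp [0.5342 0.1843 0.0866]
shift [0.0, 0.0016, 0.0031] turn [0.0083, -0.0002, 0.0002] mm 1.7521194614969726 deg 1.0002048021751773
tongue now [-7.257e+01 -4.000e-02  4.056e+01] ypr [ 0.49 -3.    0.03] F [-5.06  0.03  3.05] t 11.25
tcp [0.535  0.1843 0.0851]
shift [0.0, 0.003, 0.0063] turn [0.0167, -0.0002, 0.0002] mm 3.5029572275637837 deg 1.9998657816094005
```

Emit:
arm_command:
  commands: [1,0,0.0006,0.0015,0.0042,0,0,1,0,0.0013,0.0031,0.0084,0,0,1,0,0.0013,0.0031,0.0084,0,0]

```text
time_s: 11.5
position: [0.5336, 0.1842, 0.086]
tool_rot: [[-0.009, 0.999, 0.033], [1.0, 0.009, 0.001], [0.0, 0.033, -0.999]]
ft_force: [-5.0, 0.7, -2.0]
grip_width: 0.0112
gripper_force: 59.5
```

```bash
for a in "40.4 1" "40.2 0" ; do python3 tg.py -72.5 0 $a; done
```

```text
tongue now [-73.22  -0.12  40.05] ypr [ 0.49 -1.9   0.02] F [-4.97  0.71 -1.99] t 11.5
tcp [0.535  0.1843 0.0851]
shift [0.0002, 0.0028, 0.002] turn [0.0075, -0.0001, 0.0002] mm 1.726904462769716 deg 0.8967496346971672
tongue now [-73.22  -0.12  40.05] ypr [ 0.49 -1.9   0.02] F [-4.97  0.71 -1.99] t 11.5
tcp [0.5358 0.1843 0.0834]
shift [0.0002, 0.0042, 0.0054] turn [0.0158, -0.0001, 0.0002] mm 3.4348588613992863 deg 1.896524594479105
```

Emit:
arm_command:
  commands: [1,0.0002,0.0008,0.001,0.004,0,0,1,0.0002,0.0018,0.002,0.0078,0,0,1,0.0002,0.0018,0.002,0.0078,0,0]

```text
time_s: 11.75
position: [0.5345, 0.1843, 0.0848]
tool_rot: [[-0.009, 1.0, 0.016], [1.0, 0.009, 0.0], [0.0, 0.016, -1.0]]
ft_force: [-4.0, 0.0, -6.7]
grip_width: 0.0112
gripper_force: 58.8
```

```bash
for a in "40.4 0.5" "40.2 0" ; do python3 tg.py -72.7 0 $a; done
```

```text
tongue now [-7.310e+01 -2.000e-02  4.023e+01] ypr [ 0.49 -0.94  0.01] F [-4.04  0.05 -6.72] t 11.75
tcp [0.5352 0.1843 0.0843]
shift [0.0, 0.0015, 0.001] turn [0.0036, -0.0001, 0.0002] mm 0.8797859182997628 deg 0.43803323668973254
tongue now [-7.310e+01 -2.000e-02  4.023e+01] ypr [ 0.49 -0.94  0.01] F [-4.04  0.05 -6.72] t 11.75
tcp [0.5356 0.1843 0.0834]
shift [0.0, 0.0022, 0.0029] turn [0.0078, -0.0001, 0.0002] mm 1.805133533730431 deg 0.9376161412914225
```

Emit:
arm_command:
  commands: [1,0,0.0006,0.0015,0.0036,0,0,1,0,0.001,0.0028,0.0065,0,0,1,0,0.001,0.0028,0.0065,0,0]

```text
time_s: 12.0
position: [0.536, 0.1843, 0.0842]
tool_rot: [[-0.009, 1.0, 0.006], [1.0, 0.009, 0.001], [0.0, 0.006, -1.0]]
ft_force: [-0.2, 0.6, -7.2]
grip_width: 0.0112
gripper_force: 58.7
```

```bash
for a in "40.2 0" "40 0" ; do python3 tg.py -72.8 0 $a; done
```

```text
tongue now [-7.201e+01  1.000e-02  4.045e+01] ypr [ 0.49 -0.35  0.03] F [-0.21  0.61 -7.2 ] t 12.0
tcp [0.5355 0.1843 0.0834]
shift [-0.0001, -0.0011, 0.0015] turn [0.0029, -0.0002, 0.0002] mm 0.9335100235936553 deg 0.3541110311688382
tongue now [-7.201e+01  1.000e-02  4.045e+01] ypr [ 0.49 -0.35  0.03] F [-0.21  0.61 -7.2 ] t 12.0
tcp [0.5355 0.1843 0.0832]
shift [-0.0001, -0.0011, 0.0019] turn [0.0029, -0.0002, 0.0002] mm 1.1041996564837573 deg 0.3541110311688382
```

Emit:
arm_command:
  commands: [1,0,-0.0005,0.001,0.0029,0,0,1,0,-0.0005,0.002,0.0029,0,0,1,0,-0.0005,0.002,0.0029,0,0]

```text
time_s: 12.25
position: [0.5358, 0.1844, 0.0837]
tool_rot: [[-0.009, 1.0, 0.001], [1.0, 0.009, 0.001], [0.001, 0.001, -1.0]]
ft_force: [0.8, 0.2, -3.2]
grip_width: 0.0111
gripper_force: 59.3
```

```bash
python3 tg.py -72.5 0 40 0; python3 - <<'E'
from rig import optics,env
import cv2,numpy as np
print(env.observe()["wrist_torque"])
s=optics.get_image("side")["image"][:,:,::-1]
cv2.imwrite("pics/s4.png",cv2.resize(s[262:362,302:422],None,fx=6,fy=6,interpolation=cv2.INTER_CUBIC))
E
```

```text
tongue now [-72.42   0.08  40.42] ypr [ 0.49 -0.08  0.03] F [ 0.82  0.19 -3.16] t 12.25
tcp [0.5358 0.1843 0.0832]
shift [-0.0002, -0.0001, 0.0011] turn [0.0006, -0.0003, 0.0002] mm 0.542018627101288 deg 0.0858575492723998
[-0.00112218 -0.00119834 -0.04070608]
```

View pics/s4.png

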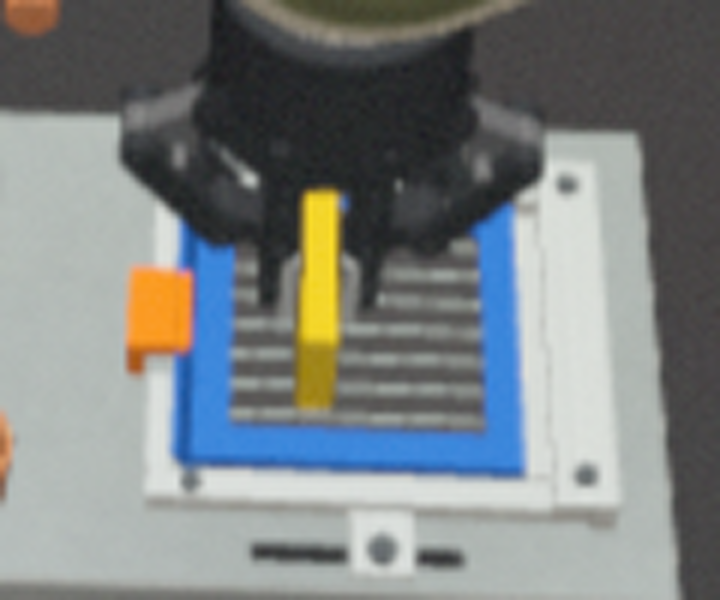

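The cassette is flat between the rails, with the orange catch (x 130-192) overlapping the blue edge (from x≈175). I lower it the last 0.5 mm, then release.

Emit:
arm_command:
  commands: [1,0,0,0.0005,0.0006,0,0,1,0,0,0.0012,0.0006,0,0,1,0,0,0.0012,0.0006,0,0]

```text
time_s: 12.55
position: [0.5354, 0.1844, 0.0832]
tool_rot: [[-0.009, 1.0, -0.001], [1.0, 0.009, 0.001], [0.001, -0.001, -1.0]]
ft_force: [0.5, -0.9, 1.2]
grip_width: 0.0109
gripper_force: 59.9
```

Emit:
arm_command:
  commands: [0.6,0,0,0.0003,0,0,0,0.2,0,0,0.0003,0,0,0,-0.2,0,0,0.0003,0,0,0,-0.6,0,0,0,0,0,0,-1,0,0,0,0,0,0,-1,0,0,0,0,0,0,-1,0,0,0,0,0,0,-1,0,0,0,0,0,0]

```text
time_s: 13.22
position: [0.5352, 0.1844, 0.0827]
tool_rot: [[-0.009, 1.0, -0.002], [1.0, 0.009, 0.0], [0.0, -0.002, -1.0]]
ft_force: [-0.1, 0.3, 0.8]
grip_width: 0.0854
gripper_force: 0.0
```

Released. I retract straight up and check.

Emit:
arm_command:
  commands: [-1,0,0,-0.02,0,0,0,-1,0,0,-0.06,0,0,0,-1,0,0,-0.12,0,0,0,-1,0,0,-0.18,0,0,0,-1,0,0,-0.24,0,0,0,-1,0,0,-0.3,0,0,0,-1,0,0,-0.3,0,0,0,-1,0,0,-0.3,0,0,0,-1,0,0,-0.3,0,0,0]

```text
time_s: 13.97
position: [0.535, 0.1843, 0.2324]
tool_rot: [[-0.009, 1.0, -0.003], [1.0, 0.009, 0.0], [0.0, -0.003, -1.0]]
ft_force: [-0.4, 1.0, 0.2]
grip_width: 0.0855
gripper_force: 0.0
```

```bash
python3 - <<'E'
from rig import optics
import cv2
s=optics.get_image("side")["image"][:,:,::-1]
cv2.imwrite("pics/s5.png",cv2.resize(s[262:372,270:425],None,fx=5,fy=5,interpolation=cv2.INTER_CUBIC))
E
```

```text
(no output)
```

View pics/s5.png

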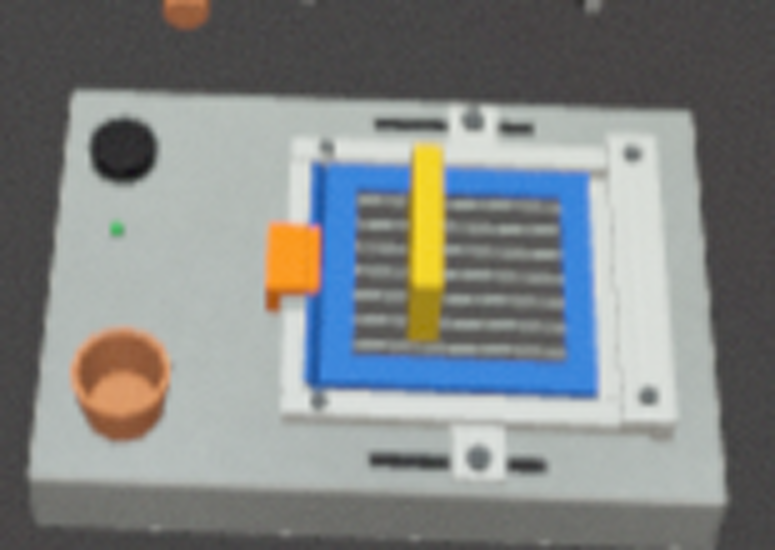

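The cassette lies flat and square within the bezel. The catch nose (image column ~334) is at its original rest position and overlaps the blue edge, and the cup has not moved. Handing in.

```bash
python3 -c "
from rig import env; print(env.close_job())"
```

```text
the job is handed in; nothing more can be done
None
```

The cassette is hooked under the lip, snapped in behind the catch, flat and released, and the job was handed in at about 14 s; the hand-in returned no verdict.

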